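Clamp a keepsake camera in the cataloguing stand with its wing nut

TASK

Clamp the box camera in the wooden stand: with a fingertip, push the red sliding jaw along until the camera is held with no gap between the jaw and the blue end stop, then stroke the wings of the wing nut round clockwise (seen from above), again and again, until it is fully tight. Only push: do not squeeze the nut in the gripper or force it hard, do not lift or tip the camera, and leave everything else on the table where it is.

Things in the scene. Friction and masses are not known exactly. Their poses are not given: they have to be found in the camera images.
- stand: wooden cataloguing stand, fixed to the table: a board 130 (x) x 400 (y) x 18 mm thick; origin at the centre of its underside, z up, its long axis is y (jaw slides to +y). The vertical stud of the wing nut is at stand x = 0, y = -110 mm
- jaw (a joint): red sliding jaw, slides along stand +y to the camera and end stop; in m, 0 = fully back, 0.050 = camera held with no gap; starts at 0 to 0.025, stays where left. Sliding takes about 3 N, moving the camera too up to 4 N more; with the camera at the stop it is rigid. Its flat steel foot, 40 mm wide, top 23 mm above the table, lies on the board and runs under the nut
- jaw_back (a point): middle of the back (stand -y) face of the jaw's upright plate, the face to push on, 85 mm above the table; the plate is 70 wide, 8 thick, from the board up to 105 mm above the table
- nut_turn (a joint): wing nut, 0 to 12.566 rad (two turns), grows as it turns clockwise seen from above (tightening); 12.566 = fully tight, a firm stop; starts at 3.0 to 6.6. Stays where left; turning takes about 0.035 N m (1.5 N at a wing). At value q the orange wing points along stand +x turned clockwise by q, the black wing opposite; fully tight, orange points to stand +x
- stud (a point): point on the nut's vertical axis at the height of the wing tops, 62 mm above the table. Hub 20 mm in diameter, its top 45 mm above the table, the stud's end 52 mm; two upright flat wings, 8 mm thick, reach 38 mm from the axis, from 33 to 62 mm above the table
- wing_tip (a point): point in the orange wing near its outer end, 36 mm from the nut's axis, 47.5 mm above the table
- camera: black box camera, 70 (x) x 90 (y) x 80 mm tall, about 0.4 kg, loose, standing on the board between jaw and end stop; origin at the centre of its underside; starts 2 to 10 mm short of the end stop
- jar: bystander: amber jar with brass lid, 54 mm across, 85 tall, origin under its centre
- spool: bystander: wooden spool, 42 mm across, 50 tall, origin under its centre
- tin: bystander: red tin, 60 mm across, 80 tall, origin under its centre
- car: bystander: green toy car, 36 x 75 x 39 mm tall, origin under its centre
- cap: bystander: loose brass cap, 50 mm across, 19 tall, origin under its centre
- mug: bystander: blue mug, 80 mm across, 90 tall, origin under its centre
- bottle: bystander: green bottle, 60 mm across, 160 tall, origin under its centre
- nut: the wing nut itself, black hub with one orange and one black wing; origin on the nut's axis 23 mm above the table, x along the orange wing, z up
- stop (a point): middle of the inner face of the blue end stop, fixed on the stand at stand y = +150 mm; the stop is 90 wide, 25 thick, its top 88 mm above the table
- rail (a point): middle of the top inner edge of the yellow label rail, fixed on the stand at stand x = -43 mm, beside the nut; 110 long (along y), 8 thick, top 75 mm above the table. There is no room for a finger between nut and rail; the nut's other sides (stand +x, +y, -y) are free
Mind the look-alikes: they are no part of the job. Leave any green or turquoise look-alike of the camera alone.

How it is judged:
By the outcome, as a careful person would: the job done as asked, in the order asked, and still so for the second after the job is handed in, with the robot touching nothing.
It also fails if it takes over 72 s, if anything falls off the work surface, if the arm or the gripper's body presses on something with over 40 N, if the wrist force passes 120 N, or if a joint passes its speed limit or range.

ROBOT

A 6-joint arm with a two-finger parallel gripper is mounted at the origin on the work surface. World frame = base frame: x ahead of the robot, y to its left, z up, the work surface at z = 0. Lengths are in m, angles in rad, forces in N, time in s.
With the tool pointing down it reaches from about 0.375 to 0.825 m from the base axis. Payload 5.5 kg.
Tool frame: the origin (TCP) lies at the very end of the fingers, on their centre line; the grasp point (between the pads) lies tcp_to_grasp behind it (tcp_to_grasp is the distance from the TCP to the grasp point, in m); z points along the fingers, y is the direction in which the jaws open and shut (so a half turn about z gives the same grasp; the last joint's range is limited). The gripper opens to 85 mm and grips with 20 to 120 N. Pads are 22 mm wide; open, the fingers measure 114 mm over their backs; the gripper's body (76 mm by 85 mm) begins 54 mm behind the grasp point. The pads swing forward as they close: fully open they stand 13 mm farther back than shut.
Start: joints at [1.167, 0.314, -0.047, 1.21, 0, 1.571], TCP at [0.236, 0.552, 0.231] pointing down, gripper open.
Joint ranges: [-2.67, 2.67], [-0.69, 1.73], [-1.03, 1.25], [-2.08, 2.16], [-1.42, 1.45], [-3.14, 3.14]. Speed limits (rad/s): [2.39, 2.39, 3.01, 3.14, 3.14, 3.14].

INTERFACE

Orientations are given as a 3x3 rotation matrix whose columns are the frame's x, y, z axes.
In Python, from workcell import * gives the robot as it stands. The module is installed in compiled form; this text tells all that it offers.
- The arm moves only by the tool apply_moves, never from a script. Its arguments are lists of equal length, an entry for each row: "fingers": the closure, from -1 (fully open) to 1 (shut); "dp": the shift along the tool's x, y, z in cm, a list of three; "delta_rot": the turn, a rotation vector about the tool's x, y, z in degrees, a list of three. A call has 1 to 12 rows; each row shifts and turns the commanded pose from where the row before left it, along the tool's axes as they then stand; what a row does not reach is not made up. A row lasts 1/10 s, in which the tool goes at most 50 mm and 8.59 degrees, less where a joint would pass 70% of its speed; a pose out of reach is approached as far as the arm can. A call is refused whole if a number of a shift passes 5 or a number of a turn 8.59, either way. A call with a gripper value outside its range is refused whole. The fingers move at their own pace and stop on an object; the grip force is fixed at half the most. Time passes only in rows, so rows that do not move let the fingers close. It gives the time, the measured TCP pose, the force and the opening at its end, in the units of the state.
- get_state(): the state, without advancing time (a new reading comes with each control period).
- read_camera(name): name is "scene" or "top"; returns a dict with "pixels" (400x640x3 uint8, blue, green, red), "intrinsics" (3x3 intrinsics, pixels), "R" (3x3) and "t" (3): a world point X has camera coordinates R X + t. Camera axes: x right, y down, z forward; pixel columns grow to the right and rows downward; lengths in m; the calibration is good to about 2 mm. A picture is of the moment at which its call begins. There is no depth.
- finish_job(): hands the job in, once; it reports no verdict.
Trained networks look in a picture, given as the dict that the camera call returned (one of the last four; its "shot" number tells which), for a name from the list of things; names that differ only in an ending like _2 or _b are one class to them, and where a whole thing is asked for, a point or a joint stands for the part that bears it (a point fixed in the world has none). Each returns a list of dicts, best first, with "conf" (0 to 1); they miss things now and then, are a little off and sometimes report something else, mostly with a low value. They report only what shows in the picture. A call takes as long as a camera call. They do not tell look-alikes from the thing itself.
- masks_of(picture, target): "pixels" (400x640 bool, what is visible of it) and "bbox" ([left, top, right, bottom] as shares, 0 to 1, of the picture: columns of its width, rows of its height, round what is visible of it).
- mark_of(picture, target): "point" ([column, row] as shares, 0 to 1, of the picture: columns of its width, rows of its height: a listed point, or the origin of a listed thing).
The state is a dict: "time_s": time; "q": joint angles; "joint_velocities": joint speeds; "effort": joint torques, N m; "ee_pos": TCP position; "tcp_rot": TCP orientation; "wrist_force": force on the tool from outside, world axes, zero at the start; "ft_torque": the same for the moment, N m; "opening": finger opening in m.
Only numpy, scipy, OpenCV 4.12 (cv2) and the standard library are available. Lean on these libraries where they do the work, as an engineer would, in place of code of your own. Each camera call takes 0.05 s, during which the arm holds its last target.

## Working session

There is one attempt and no reset: what is moved stays moved. The work goes in short steps, Python scripts to look and compute and a tool call to move; the robot and the scene stay as the last step left them, time stands still between calls to the robot, and variables do not carry over. Pictures are saved under pics/ and viewed, and the job is handed in when it is done.

Besides the shell and the picture viewer there is one more tool, called after ">>>" as name(argument=value, ...), one argument or row to a line, values as JSON. apply_moves: Moves the arm, as the interface text tells. Its arguments: {"type":"object","properties":{"fingers":{"type":"array"},"dp":{"type":"array"},"delta_rot":{"type":"array"}},"required":["fingers","dp","delta_rot"]}

```bash
mkdir -p pics; ls; python3 - <<'E'
from workcell import *
import cv2,numpy as np
s=get_state(); print({k:np.round(v,3).tolist() for k,v in s.items()})
for n in("scene","top"):
    p=read_camera(n); cv2.imwrite(f"pics/{n}0.png",p["pixels"])
    print(n,np.round(p["intrinsics"],1).tolist(),np.round(p["R"],3).tolist(),np.round(p["t"],3).tolist())
    for t in["jaw_back","stud","wing_tip","stop","rail","camera","nut","stand","jar","bottle"]:
        print(t,[(round(d["conf"],2),np.round(np.array(d["point"])*[640,400],1).tolist()) for d in mark_of(p,t)][:3])
E
```

```text
pics
{'time_s': 0.0, 'q': [1.167, 0.314, -0.048, 1.21, 0.0, 1.571], 'joint_velocities': [-0.0, -0.001, 0.001, -0.002, 0.001, -0.0], 'effort': [0.001, -53.959, 33.975, 0.019, 0.0, -0.0], 'ee_pos': [0.236, 0.551, 0.23], 'tcp_rot': [[-0.92, 0.393, -0.001], [0.393, 0.92, -0.002], [0.0, -0.002, -1.0]], 'wrist_force': [-0.312, -0.191, 0.68], 'ft_torque': [-0.023, -0.018, -0.006], 'opening': 0.085}
scene [[460.7, 0.0, 322.1], [0.0, 460.7, 195.5], [0.0, 0.0, 1.0]] [[0.527, 0.85, -0.003], [0.541, -0.338, -0.771], [-0.656, 0.404, -0.637]] [-0.279, -0.237, 1.696]
jaw_back [(0.97, [361.6, 188.1])]
stud []
wing_tip [(0.74, [328.6, 203.2])]
stop [(0.84, [400.7, 193.3])]
rail [(0.61, [312.3, 193.1]), (0.32, [148.9, 302.9]), (0.24, [318.1, 252.5])]
camera [(0.83, [308.6, 170.0]), (0.75, [364.4, 156.0]), (0.69, [385.0, 200.9])]
nut [(0.78, [314.7, 212.6])]
stand [(0.73, [351.5, 212.0])]
jar [(0.59, [314.0, 255.1]), (0.39, [403.9, 194.7])]
bottle [(0.86, [147.4, 299.8])]
top [[381.2, 0.0, 320.0], [0.0, 381.2, 200.2], [0.0, 0.0, 1.0]] [[-0.023, -1.0, -0.004], [-0.985, 0.023, -0.17], [0.17, -0.0, -0.985]] [0.0, 0.558, 1.057]
jaw_back [(0.88, [285.0, 189.7])]
stud [(0.72, [328.6, 201.1])]
wing_tip [(0.53, [329.2, 208.1]), (0.5, [318.7, 203.7])]
stop [(0.93, [242.6, 181.1])]
rail [(0.87, [322.9, 213.9]), (0.36, [330.0, 204.5])]
camera [(0.94, [261.4, 189.8]), (0.92, [289.3, 278.1]), (0.73, [227.1, 273.5])]
nut [(0.43, [326.7, 204.2])]
stand [(0.61, [292.3, 198.3])]
jar [(0.8, [346.6, 168.7]), (0.16, [486.7, 185.8])]
bottle [(0.72, [487.7, 186.1])]
```

```bash
python3 - <<'E'
import cv2
a=cv2.imread("pics/top0.png"); cv2.imwrite("pics/topc.png",cv2.resize(a[140:260,200:380],None,fx=4.4,fy=4.4,interpolation=cv2.INTER_CUBIC))
a=cv2.imread("pics/scene0.png"); cv2.imwrite("pics/scenec.png",cv2.resize(a[120:280,250:450],None,fx=3.7,fy=3.7,interpolation=cv2.INTER_CUBIC))
E
```

```text
(no output)
```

View pics/top0.png

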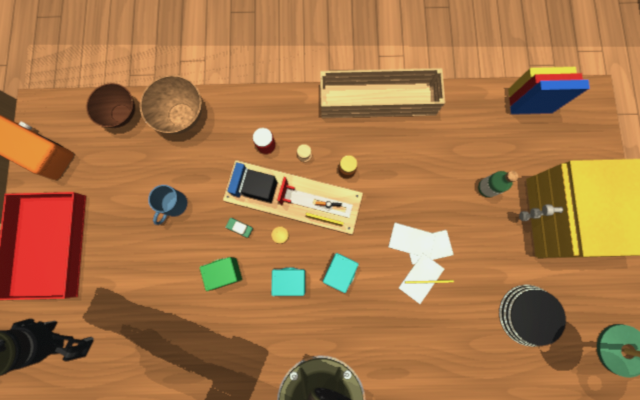

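View pics/scene0.png

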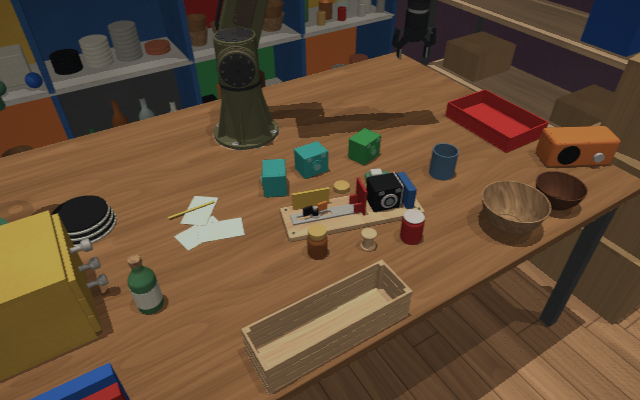

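```bash
ls pics
```

```text
scene0.png
scenec.png
top0.png
topc.png
```

View pics/topc.png

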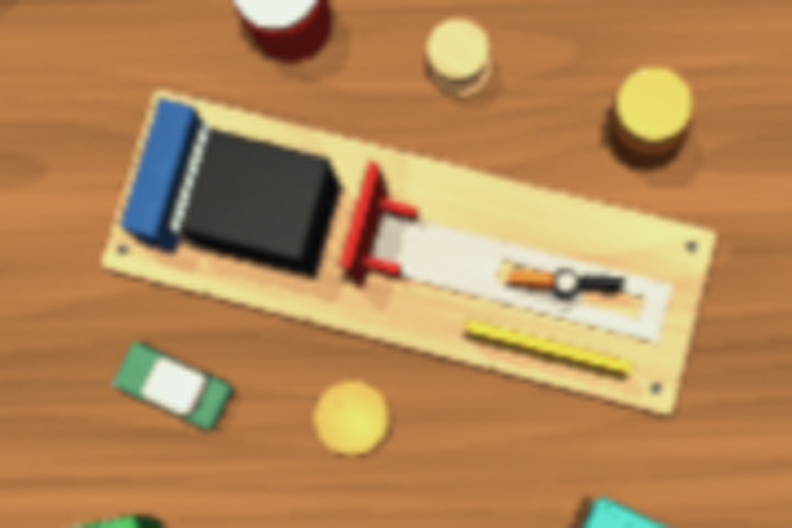

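View pics/scenec.png

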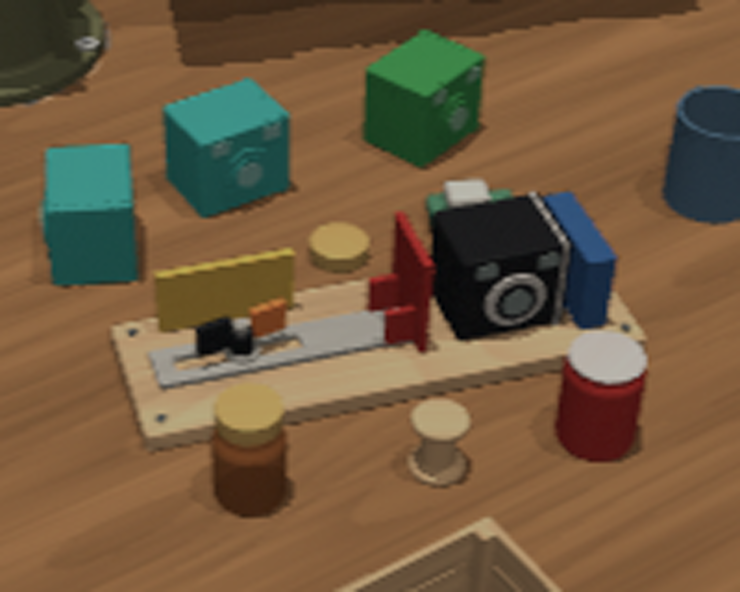

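```bash
cat > h.py <<'E'
from workcell import *
import numpy as np,cv2
def ray(p,uv,z):
    K,R,t=np.array(p["intrinsics"]),np.array(p["R"]),np.array(p["t"])
    d=R.T@np.linalg.solve(K,[uv[0],uv[1],1]); c=-R.T@t
    return c+d*(z-c[2])/d[2]
def proj(p,X):
    K,R,t=np.array(p["intrinsics"]),np.array(p["R"]),np.array(p["t"])
    x=K@(R@np.array(X)+t); return x[:2]/x[2]
E
python3 - <<'E'
from h import *
p=read_camera("top");q=read_camera("scene")
C=np.array([(157,91),(716,232),(670,414),(103,266)])/4.4+[200,140]
S=np.array([ray(p,c,.018)[:2] for c in C])
L=np.array([[.065,.2],[.065,-.2],[-.065,-.2],[-.065,.2]])
# rigid fit
Sc=S-S.mean(0);A=(L.T@Sc);U,_,Vt=np.linalg.svd(A);R=(U@Vt).T
o=S.mean(0); print("corners",S.round(4).tolist(),"lens",[np.linalg.norm(S[i]-S[(i+1)%4]).round(4) for i in range(4)])
print("o",o.round(4),"R",R.round(4).tolist(),"yaw",np.degrees(np.arctan2(R[1,0],R[0,0])), "res mm",((L@R.T+o-S)*1000).round(1).tolist())
# scene check corners crop
D=np.array([(113,328),(638,330),(150,445)])/3.7+[250,120]
for d in D: print("scene corner in stand",(R.T@(ray(q,d,.018)[:2]-o)).round(4))
def st(pp,uv,z): return (R.T@(ray(pp,uv,z)[:2]-o)).round(4)
for nm,z in[("jaw_back",.085),("stud",.062),("wing_tip",.0475),("stop",.053),("rail",.075),("camera",0),("jar",0),("spool",0),("tin",0),("car",0),("cap",0)]:
  for pp,n in((p,"top"),(q,"scene")):
    for d in mark_of(pp,nm)[:2]:
        uv=np.array(d["point"])*[640,400]
        print(nm,n,round(d["conf"],2),"stand",st(pp,uv,z),"world",ray(pp,uv,z)[:2].round(4))
for nm,c,z in [("orange tip",(506,275),.062),("black tip",(622,284),.062),("hub",(565,283),.05),("jaw top back L",(382,168),.105),("jaw end",(360,280),.105),("stop top",(205,122),.088)]:
    print(nm,st(p,np.array(c)/4.4+[200,140],z))
E
```

```text
corners [[0.6912, 0.2404], [0.5831, -0.1408], [0.4604, -0.105], [0.5695, 0.2752]] lens [np.float64(0.3962), np.float64(0.1278), np.float64(0.3955), np.float64(0.1266)]
o [0.5761 0.0674] R [[0.9615, 0.2746], [-0.2746, 0.9615]] yaw -15.940063723844688 res mm [[2.3, 1.5], [0.5, -1.9], [-1.8, -2.0], [-1.0, 2.4]]
scene corner in stand [-0.0549 -0.1939]
scene corner in stand [0.0606 0.1994]
scene corner in stand [ 0.0786 -0.1946]
jaw_back top 0.59 stand [0.0078 0.0255] world [0.5906 0.0898]
jaw_back scene 0.95 stand [-0.0026  0.0245] world [0.5803 0.0917]
stud top 0.9 stand [-0.0034 -0.1078] world [ 0.5432 -0.0352]
stud scene 0.98 stand [ 0.0014 -0.1056] world [ 0.5484 -0.0345]
stud scene 0.37 stand [ 0.0106 -0.0708] world [ 0.5668 -0.0035]
wing_tip top 0.72 stand [-0.1185  0.1195] world [0.495  0.2149]
wing_tip top 0.42 stand [-0.0108 -0.0749] world [ 0.5451 -0.0016]
wing_tip scene 0.55 stand [-0.0044 -0.0616] world [0.5549 0.0094]
stop top 0.77 stand [0.0019 0.1506] world [0.6192 0.2117]
stop scene 0.56 stand [0.0037 0.1583] world [0.6231 0.2187]
rail scene 0.87 stand [-0.0352 -0.1013] w
[... 570 characters left out ...]
3 -0.0153]
spool top 0.5 stand [0.1283 0.0066] world [0.7013 0.0385]
spool scene 0.66 stand [0.1334 0.0017] world [0.7048 0.0324]
tin top 0.84 stand [0.1379 0.1207] world [0.7418 0.1456]
tin scene 0.58 stand [0.1514 0.125 ] world [0.756 0.146]
car top 0.83 stand [-0.1205  0.1256] world [0.4947 0.2212]
car top 0.4 stand [0.132  0.0088] world [0.7054 0.0397]
car scene 0.45 stand [-0.1199  0.1362] world [0.4982 0.2313]
cap top 0.54 stand [-0.1205  0.0125] world [0.4637 0.1125]
cap scene 0.76 stand [-0.1067  0.0053] world [0.4749 0.1018]
orange tip [-0.0075 -0.0704]
black tip [ 0.0058 -0.1448]
hub [-0.001  -0.1086]
jaw top back L [0.0322 0.0202]
jaw end [-0.0402  0.0144]
stop top [0.0362 0.1413]
```

```bash
cat >> h.py <<'E'
a=np.radians(-15.94);RS=np.array([[np.cos(a),-np.sin(a)],[np.sin(a),np.cos(a)]]);O=np.array([.5768,.0698])
def w(x,y): return RS@[x,y]+O
def rep(tx=None,ty=None,tz=None):
    s=get_state();R=np.array(s["tcp_rot"]);P=np.array(s["ee_pos"])
    print("t",round(s["time_s"],2),"stand",(RS.T@(P[:2]-O)).round(4),"z",P[2].round(4),"F stand",(RS.T@np.array(s["wrist_force"])[:2]).round(2),round(s["wrist_force"][2],2),"tz",round(s["ft_torque"][2],3),"open",round(s["opening"],4),"q",np.round(s["q"],2).tolist())
    ang=np.degrees(np.arctan2(R[1,1],R[0,1]));print("tool y angle",ang.round(2),"want 74.06; tool z",R[:,2].round(4))
    if tx is not None:
        d=np.r_[w(tx,ty),tz]-P; print("delta tool cm",(R.T@d*100).round(2))
E
python3 -c "
from h import *
import workcell;print([n for n in dir(workcell) if n[0]!='_'])
rep(0,-.015,.2)"
```

```text
['Unreachable', 'finish_job', 'get_state', 'mark_of', 'masks_of', 'read_camera', 'tcp_to_grasp']
t 2.3 stand [-0.4603  0.3697] z 0.2313 F stand [0.06 0.25] 0.01 tz -0.042 open 0.0858 q [1.17, 0.31, -0.05, 1.21, -0.0, 1.57]
tool y angle 66.86 want 74.06; tool z [ 0. -0. -1.]
delta tool cm [-50.49 -32.4    3.13]
```

>>> apply_moves(
  fingers=[1,1,1,1,1,1],
  dp=[
    [-3.5,-2.2,0],
    [-3.5,-2.2,0],
    [-3.5,-2.2,0],
    [-3.5,-2.2,0],
    [-3.5,-2.2,0],
    [-3.5,-2.2,0],
  ],
  delta_rot=[
    [0,0,0],
    [0,0,0],
    [0,0,0],
    [0,0,0],
    [0,0,0],
    [0,0,0],
  ],
)

```text
time_s: 2.9
ee_pos: [0.3777, 0.3465, 0.2315]
tcp_rot: [[-0.92, 0.393, 0.0], [0.393, 0.92, 0.0], [-0.0, 0.0, -1.0]]
wrist_force: [0.9, -0.4, -0.5]
opening: -0.0001
```

```bash
python3 -c "
from h import *
rep(0,-.015,.2)"
```

```text
t 2.9 stand [-0.2674  0.2114] z 0.2315 F stand [ 0.99 -0.15] -0.51 tz 0.067 open -0.0001 q [0.74, 0.15, -0.26, 1.17, -0.0, 1.15]
tool y angle 66.88 want 74.06; tool z [ 4.e-04  3.e-04 -1.e+00]
delta tool cm [-29.36 -19.12   3.15]
```

>>> apply_moves(
  fingers=[1,1,1,1,1,1,1,1,1,1],
  dp=[
    [-3.6,-2.35,0],
    [-3.6,-2.35,0],
    [-3.6,-2.35,0],
    [-3.6,-2.35,0],
    [-3.6,-2.35,0],
    [-3.6,-2.35,0],
    [-3.6,-2.35,0],
    [-3.6,-2.35,0],
    [0,0,0],
    [0,0,0],
  ],
  delta_rot=[
    [0,0,0],
    [0,0,0],
    [0,0,0],
    [0,0,0],
    [0,0,0],
    [0,0,0],
    [0,0,0],
    [0,0,0],
    [0,0,-7.2],
    [0,0,0],
  ],
)

```text
time_s: 3.9
ee_pos: [0.5684, 0.0606, 0.231]
tcp_rot: [[-0.961, 0.276, -0.0], [0.276, 0.961, 0.0], [0.0, 0.0, -1.0]]
wrist_force: [0.2, -0.3, 0.1]
opening: 0.0
```

```bash
python3 -c "
from h import *
print(tcp_to_grasp)
rep(0,-.015,.075)"
```

```text
0.0187
t 3.9 stand [-0.0056 -0.0112] z 0.231 F stand [ 0.31 -0.19] 0.13 tz -0.019 open 0.0 q [0.11, 0.26, -0.12, 1.19, 0.0, 0.39]
tool y angle 73.96 want 74.06; tool z [-4.e-04  1.e-04 -1.e+00]
delta tool cm [-0.57 -0.38 15.6 ]
```

>>> apply_moves(
  fingers=[1,1,1,1,1,1],
  dp=[
    [-0.5,-0.4,3.5],
    [0,0,3.5],
    [0,0,3.5],
    [0,0,3],
    [0,0,2],
    [0,0,0],
  ],
  delta_rot=[
    [0,0,0],
    [0,0,0],
    [0,0,0],
    [0,0,0],
    [0,0,0],
    [0,0,0],
  ],
)

```text
time_s: 4.5
ee_pos: [0.5685, 0.0572, 0.0734]
tcp_rot: [[-0.961, 0.276, -0.006], [0.276, 0.961, -0.0], [0.005, -0.002, -1.0]]
wrist_force: [-1.0, 0.2, 0.5]
opening: -0.0002
```

```bash
cat >> h.py <<'E'
def snap(tag):
    for n,(r0,r1,c0,c1) in (("scene",(120,280,250,450)),("top",(140,260,200,380))):
        p=read_camera(n);im=p["pixels"][r0:r1,c0:c1]
        cv2.imwrite(f"pics/{n}_{tag}.png",cv2.resize(im,(700,int(700*im.shape[0]/im.shape[1])),interpolation=cv2.INTER_CUBIC))
E
python3 -c "
from h import *
rep(0,-.015,.075);snap('a')"
```

```text
t 4.5 stand [-0.0045 -0.0144] z 0.0734 F stand [-1.   -0.03] 0.47 tz -0.019 open -0.0002 q [0.1, 0.38, -0.34, 0.86, 0.0, 0.38]
tool y angle 74.01 want 74.06; tool z [-5.8e-03 -4.0e-04 -1.0e+00]
delta tool cm [-0.45 -0.06 -0.16]
```

View pics/scene_a.png

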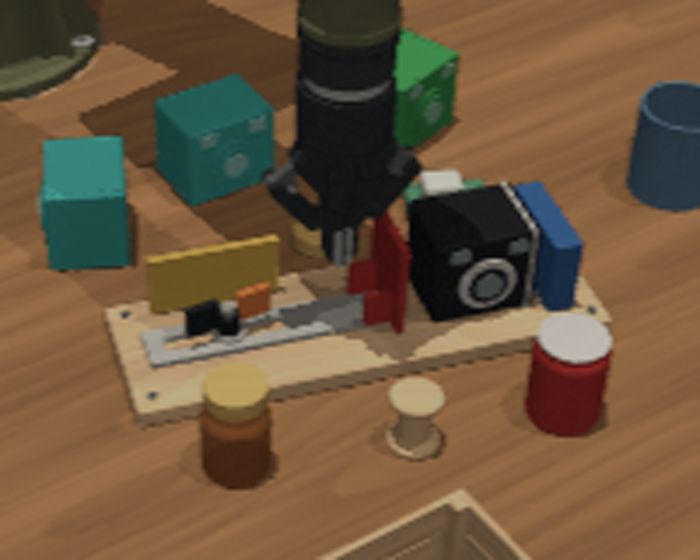

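View pics/top_a.png

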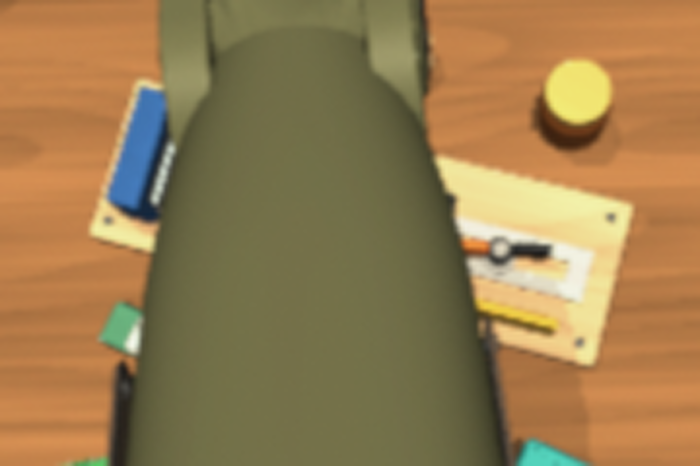

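```bash
python3 - <<'E'
from h import *
p=read_camera("scene")
for px in [(405,185),(420,165),(330,260),(355,258),(268,180),(280,200),(400,150)]:
    uv=np.array(px)*200/700+[250,120]
    # intersect ray with stand plane x=-0.0045
    A=ray(p,uv,0);B=ray(p,uv,.2);xa=(RS.T@(A[:2]-O));xb=(RS.T@(B[:2]-O));f=(-.0045-xa[0])/(xb[0]-xa[0])
    print(px,"y",(xa[1]+f*(xb[1]-xa[1])).round(4),"z",round(.2*f,4))
E
```

```text
(405, 185) y 0.0398 z 0.1346
(420, 165) y 0.0512 z 0.1517
(330, 260) y -0.0205 z 0.0717
(355, 258) y 0.0009 z 0.069
(268, 180) y -0.0728 z 0.1626
(280, 200) y -0.0631 z 0.1414
(400, 150) y 0.0336 z 0.1696
```

>>> apply_moves(
  fingers=[1,1,1,1,1,1,1,1,1,1],
  dp=[
    [-0.4,0,-0.8],
    [0,0.6,0],
    [0,0.6,0],
    [0,0.6,0],
    [0,0.4,0],
    [0,0.4,0],
    [0,0.4,0],
    [0,0.4,0],
    [0,0.3,0],
    [0,0.3,0],
  ],
  delta_rot=[
    [0,0,0],
    [0,0,0],
    [0,0,0],
    [0,0,0],
    [0,0,0],
    [0,0,0],
    [0,0,0],
    [0,0,0],
    [0,0,0],
    [0,0,0],
  ],
)

```text
time_s: 5.65
ee_pos: [0.5864, 0.094, 0.0843]
tcp_rot: [[-0.962, 0.275, -0.0], [0.275, 0.962, -0.0], [0.0, -0.0, -1.0]]
wrist_force: [-1.3, -2.3, 2.1]
opening: -0.0001
```

```bash
python3 -c "
from h import *
rep(0,.04,.083);snap('b')"
```

```text
t 5.65 stand [0.0026 0.0259] z 0.0843 F stand [-0.59 -2.53] 2.07 tz -0.013 open -0.0001 q [0.16, 0.4, -0.28, 0.9, -0.0, 0.44]
tool y angle 74.06 want 74.06; tool z [-2.e-04 -3.e-04 -1.e+00]
delta tool cm [0.26 1.41 0.13]
```

View pics/scene_b.png

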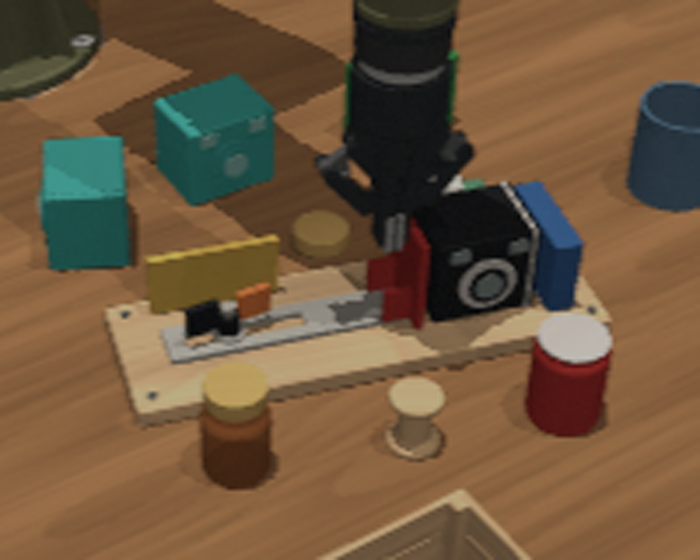

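>>> apply_moves(
  fingers=[1,1,1,1,1],
  dp=[
    [0,0.3,0],
    [0,0.2,0],
    [0,0.2,0],
    [0,0.2,0],
    [0,0,0],
  ],
  delta_rot=[
    [0,0,0],
    [0,0,0],
    [0,0,0],
    [0,0,0],
    [0,0,0],
  ],
)

```text
time_s: 6.25
ee_pos: [0.5888, 0.1022, 0.0842]
tcp_rot: [[-0.962, 0.275, -0.0], [0.275, 0.962, -0.001], [-0.0, -0.001, -1.0]]
wrist_force: [-1.6, -3.6, 2.1]
opening: 0.0
```

```bash
python3 -c "
from h import *
rep(0,.04,.083)"
```

```text
t 6.25 stand [0.0027 0.0344] z 0.0842 F stand [-0.54 -3.93] 2.1 tz -0.017 open 0.0 q [0.17, 0.41, -0.27, 0.9, -0.0, 0.45]
tool y angle 74.05 want 74.06; tool z [-4.0e-04 -1.3e-03 -1.0e+00]
delta tool cm [0.27 0.56 0.12]
```

>>> apply_moves(
  fingers=[1,1,1,1],
  dp=[
    [0,0.2,0],
    [0,0.1,0],
    [0,0.1,0],
    [0,0,0],
  ],
  delta_rot=[
    [0,0,0],
    [0,0,0],
    [0,0,0],
    [0,0,0],
  ],
)

```text
time_s: 6.65
ee_pos: [0.5898, 0.1057, 0.0842]
tcp_rot: [[-0.961, 0.275, -0.001], [0.275, 0.961, -0.002], [0.0, -0.002, -1.0]]
wrist_force: [-1.2, -5.1, 2.8]
opening: -0.0002
```

>>> apply_moves(
  fingers=[1,1,1],
  dp=[
    [0,0.1,0],
    [0,0.1,0],
    [0,0,0],
  ],
  delta_rot=[
    [0,0,0],
    [0,0,0],
    [0,0,0],
  ],
)

```text
time_s: 6.95
ee_pos: [0.5904, 0.1076, 0.0843]
tcp_rot: [[-0.961, 0.275, -0.0], [0.275, 0.961, -0.002], [-0.0, -0.002, -1.0]]
wrist_force: [-1.6, -6.0, 2.6]
opening: 0.0002
```

>>> apply_moves(
  fingers=[1,1,1],
  dp=[
    [0,0.1,0],
    [0,0.1,0],
    [0,0,0],
  ],
  delta_rot=[
    [0,0,0],
    [0,0,0],
    [0,0,0],
  ],
)

```text
time_s: 7.25
ee_pos: [0.5904, 0.1078, 0.0843]
tcp_rot: [[-0.961, 0.276, -0.001], [0.276, 0.961, -0.005], [-0.0, -0.005, -1.0]]
wrist_force: [-3.3, -11.6, 5.1]
opening: -0.0
```

>>> apply_moves(
  fingers=[1,1,1],
  dp=[
    [0,0.1,0],
    [0,0.1,0],
    [0,0,0],
  ],
  delta_rot=[
    [0,0,0],
    [0,0,0],
    [0,0,0],
  ],
)

```text
time_s: 7.55
ee_pos: [0.5904, 0.1078, 0.0843]
tcp_rot: [[-0.961, 0.277, -0.002], [0.277, 0.961, -0.009], [-0.0, -0.009, -1.0]]
wrist_force: [-5.3, -17.0, 8.3]
opening: 0.0001
```

```bash
python3 -c "
from h import *
rep(0,.04,.083);snap('c')"
```

```text
t 7.55 stand [0.0026 0.0403] z 0.0843 F stand [ -0.42 -17.81] 8.27 tz -0.004 open 0.0001 q [0.19, 0.41, -0.26, 0.91, -0.01, 0.47]
tool y angle 73.93 want 74.06; tool z [-0.002  -0.0088 -1.    ]
delta tool cm [ 0.26 -0.03  0.13]
```

View pics/scene_c.png

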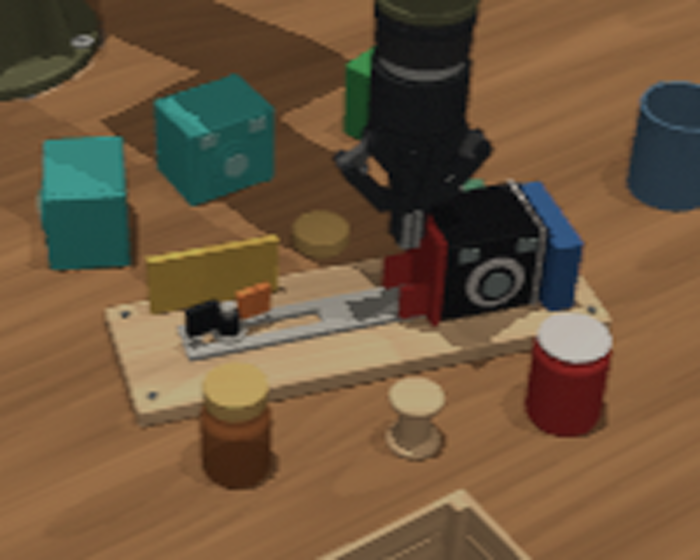

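>>> apply_moves(
  fingers=[1,1,1,1,1,1],
  dp=[
    [0,-0.5,0],
    [0,-1,0],
    [0,-1,-1],
    [0,-1,-2],
    [0,-2,0],
    [0,0,0],
  ],
  delta_rot=[
    [0,0,0],
    [0,0,0],
    [0,0,0],
    [0,0,0],
    [0,0,0],
    [0,0,0],
  ],
)

```text
time_s: 8.25
ee_pos: [0.5767, 0.0578, 0.1156]
tcp_rot: [[-0.961, 0.276, 0.001], [0.276, 0.961, 0.0], [-0.001, 0.001, -1.0]]
wrist_force: [0.0, 0.6, 0.2]
opening: -0.0001
```

```bash
cat >> h.py <<'E'
def C(phi,rho=26,extra=0):
    f=np.radians(phi);r=np.array([np.cos(f),np.sin(f)]);n=np.array([-r[1],r[0]])
    return rho*r+n*(4+11*abs(n[0])+12*abs(n[1])+extra)
E
python3 - <<'E'
from h import *
rep(.032,-.14,.115)
p=read_camera("top");im=p["pixels"][150:250,260:380]
cv2.imwrite("pics/t_d.png",cv2.resize(im,None,fx=6,fy=6,interpolation=cv2.INTER_CUBIC))
for ph in range(60,-171,-10):
    c=C(ph);d=C(ph-10)-c
    print(ph,c.round(1),"next tool dp cm",np.round([-d[0]/10,d[1]/10],2))
E
```

```text
t 8.25 stand [ 0.0032 -0.0116] z 0.1156 F stand [-0.11  0.55] 0.21 tz 0.02 open -0.0001 q [0.1, 0.34, -0.28, 0.95, 0.0, 0.38]
tool y angle 73.96 want 74.06; tool z [ 1.4e-03  1.0e-04 -1.0e+00]
delta tool cm [ -2.9  -12.84   0.06]
60 [-3.9 32.3] next tool dp cm [-0.52  0.06]
50 [ 1.3 32.9] next tool dp cm [-0.56 -0.06]
40 [ 6.9 32.2] next tool dp cm [-0.57 -0.2 ]
30 [12.6 30.2] next tool dp cm [-0.53 -0.34]
20 [17.9 26.8] next tool dp cm [-0.46 -0.48]
10 [22.5 22. ] next tool dp cm [-0.35 -0.6 ]
0 [26. 16.] next tool dp cm [-0.27 -0.31]
-10 [28.7 12.9] next tool dp cm [-0.23 -0.39]
-20 [30.9  9. ] next tool dp cm [-0.15 -0.48]
-30 [32.5  4.2] next tool dp cm [-0.05 -0.54]
-40 [32.9 -1.2] next tool dp cm [ 0.08 -0.58]
-50 [32.1 -7. ] next tool dp cm [ 0.22 -0.58]
-60 [ 29.9 -12.8] next tool dp cm [ 0.37 -0.54]
-70 [ 26.2 -18.1] next tool dp cm [ 0.5  -0.45]
-80 [ 21.2 -22.7] next tool dp cm [ 0.62 -0.33]
-90 [ 15. -26.] next tool dp cm [ 0.29 -0.25]
-100 [ 12.1 -28.5] next tool dp cm [ 0.37 -0.22]
-110 [  8.4 -30.7] next tool dp cm [ 0.45 -0.15]
-120 [  3.9 -32.3] next tool dp cm [ 0.52 -0.06]
-130 [ -1.3 -32.9] next tool dp cm [0.56 0.06]
-140 [ -6.9 -32.2] next tool dp cm [0.57 0.2 ]
-150 [-12.6 -30.2] next tool dp cm [0.53 0.34]
-160 [-17.9 -26.8] next tool dp cm [0.46 0.48]
-170 [-22.5 -22. ] next tool dp cm [0.35 0.6 ]
```

View pics/t_d.png

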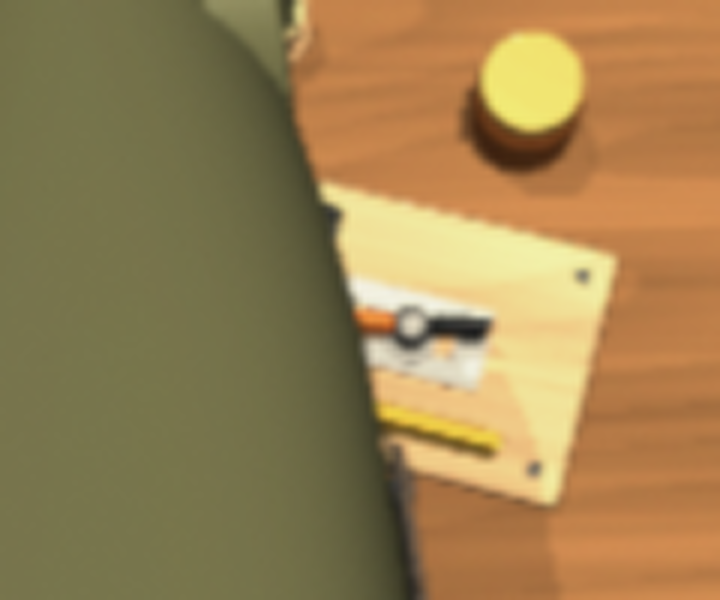

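>>> apply_moves(
  fingers=[1,1,1,1,1,1,1],
  dp=[
    [-0.9,-4.1,0],
    [-0.9,-4.1,0],
    [-0.9,-4.2,0],
    [0,0,0],
    [0,0,3],
    [0,0,3],
    [0,0,0],
  ],
  delta_rot=[
    [0,0,0],
    [0,0,0],
    [0,0,0],
    [0,0,0],
    [0,0,0],
    [0,0,0],
    [0,0,0],
  ],
)

```text
time_s: 9.0
ee_pos: [0.5653, -0.0659, 0.0506]
tcp_rot: [[-0.962, 0.274, -0.007], [0.274, 0.962, 0.002], [0.007, -0.0, -1.0]]
wrist_force: [-0.8, 0.1, -0.7]
opening: 0.0005
```

```bash
python3 -c "
from h import *
rep(.030,-.136,.042);snap('e')"
```

```text
t 9.0 stand [ 0.0262 -0.1337] z 0.0506 F stand [-0.78 -0.11] -0.66 tz 0.033 open 0.0005 q [-0.12, 0.4, -0.37, 0.81, 0.0, 0.16]
tool y angle 74.09 want 74.06; tool z [-0.0068  0.0017 -1.    ]
delta tool cm [-0.38 -0.23  0.86]
```

View pics/scene_e.png

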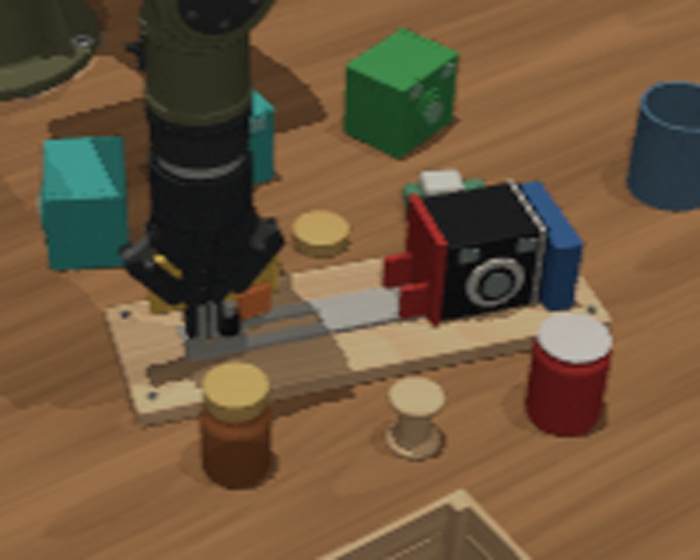

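>>> apply_moves(
  fingers=[1,1,1,1,1,1,1,1],
  dp=[
    [0,0,0.8],
    [0,0,0],
    [0.4,-0.1,0],
    [0.4,-0.1,0],
    [0.3,0,0],
    [0.3,-0.25,0],
    [0.35,-0.2,0],
    [0,0,0],
  ],
  delta_rot=[
    [0,0,0],
    [0,0,0],
    [0,0,0],
    [0,0,0],
    [0,0,0],
    [0,0,0],
    [0,0,0],
    [0,0,0],
  ],
)

```text
time_s: 9.9
ee_pos: [0.5494, -0.0689, 0.0465]
tcp_rot: [[-0.961, 0.275, -0.0], [0.275, 0.961, -0.0], [0.0, -0.0, -1.0]]
wrist_force: [-0.0, -0.4, 0.9]
opening: -0.0001
```

```bash
python3 -c "
from h import *
rep(.0084,-.1407,.042);snap('f')"
```

```text
t 9.9 stand [ 0.0118 -0.1409] z 0.0465 F stand [ 0.1  -0.43] 0.92 tz -0.029 open -0.0001 q [-0.12, 0.37, -0.42, 0.78, -0.0, 0.15]
tool y angle 74.05 want 74.06; tool z [-1.e-04 -1.e-04 -1.e+00]
delta tool cm [0.34 0.02 0.45]
```

View pics/scene_f.png

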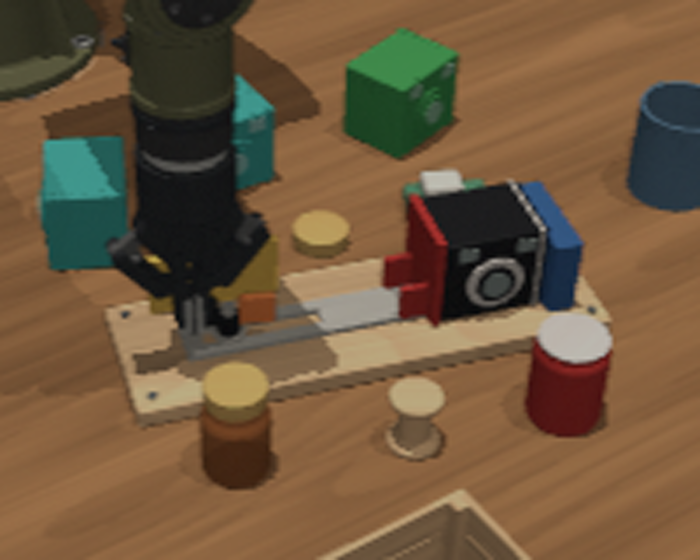

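>>> apply_moves(
  fingers=[1,1,1,1,1,1,1],
  dp=[
    [0.35,0,0.4],
    [0.45,-0.15,0],
    [0.5,-0.05,0],
    [0.55,0.05,0],
    [0.55,0.2,0],
    [0,0,0],
    [0,0,0],
  ],
  delta_rot=[
    [0,0,0],
    [0,0,0],
    [0,0,0],
    [0,0,0],
    [0,0,0],
    [0,0,0],
    [0,0,0],
  ],
)

```text
time_s: 10.7
ee_pos: [0.5262, -0.0614, 0.0422]
tcp_rot: [[-0.962, 0.274, -0.001], [0.274, 0.962, 0.0], [0.001, 0.0, -1.0]]
wrist_force: [0.2, 0.2, -0.4]
opening: -0.0003
```

```bash
python3 -c "
from h import *
rep(-.0126,-.1402,.042);snap('g')"
```

```text
t 10.7 stand [-0.0126 -0.14  ] z 0.0422 F stand [0.18 0.25] -0.37 tz 0.038 open -0.0003 q [-0.12, 0.34, -0.48, 0.75, 0.0, 0.16]
tool y angle 74.08 want 74.06; tool z [-1.1e-03  4.0e-04 -1.0e+00]
delta tool cm [-0.   -0.02  0.02]
```

View pics/scene_g.png

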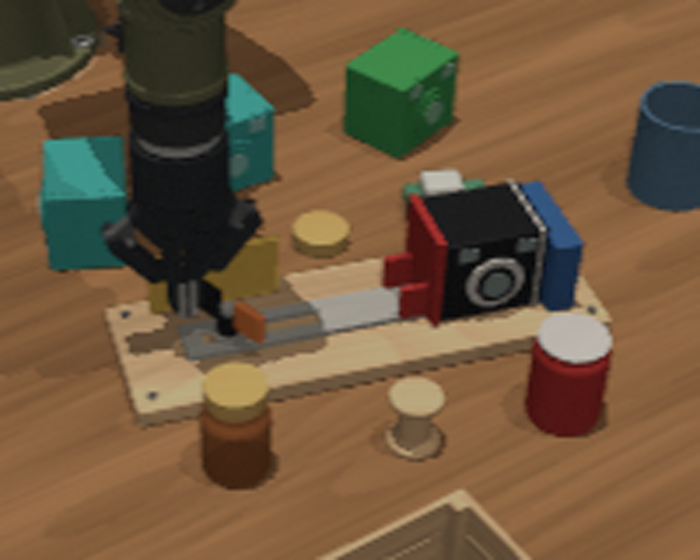

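>>> apply_moves(
  fingers=[1,1,1,1,1,1,1,1,1,1],
  dp=[
    [-0.2,-0.3,0],
    [0,0,-2.5],
    [0,0,-2],
    [0,0,0],
    [-0.3,3.2,0],
    [-0.3,3.3,0],
    [0,0,0],
    [0,0,2.5],
    [0,0,2],
    [0,0,0],
  ],
  delta_rot=[
    [0,0,0],
    [0,0,0],
    [0,0,0],
    [0,0,0],
    [0,0,0],
    [0,0,0],
    [0,0,0],
    [0,0,0],
    [0,0,0],
    [0,0,0],
  ],
)

```text
time_s: 11.8
ee_pos: [0.5485, -0.0047, 0.0391]
tcp_rot: [[-0.962, 0.275, -0.006], [0.275, 0.962, -0.0], [0.006, -0.002, -1.0]]
wrist_force: [-1.5, -0.3, -1.0]
opening: 0.0001
```

```bash
python3 -c "
from h import *
rep(.0013,-.0771,.042);snap('h')"
```

```text
t 11.8 stand [-0.0067 -0.0794] z 0.0391 F stand [-1.37 -0.7 ] -0.96 tz -0.013 open 0.0001 q [-0.01, 0.38, -0.43, 0.77, -0.0, 0.27]
tool y angle 74.06 want 74.06; tool z [-6.2e-03 -2.0e-04 -1.0e+00]
delta tool cm [-0.8   0.23 -0.3 ]
```

View pics/scene_h.png

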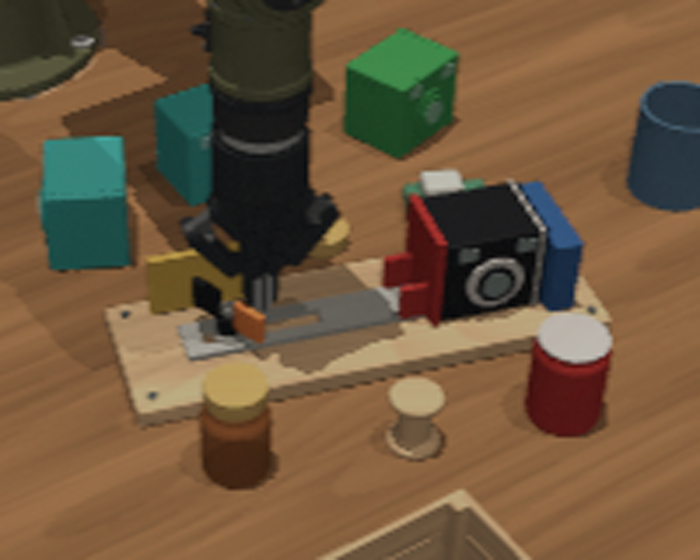

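>>> apply_moves(
  fingers=[1,1,1,1,1,1,1,1,1,1,1],
  dp=[
    [-0.8,0.2,-0.2],
    [-0.55,-0.05,0],
    [-0.55,-0.2,0],
    [-0.55,-0.35,0],
    [-0.45,-0.5,0],
    [-0.35,-0.6,0],
    [-0.25,-0.3,0],
    [-0.25,-0.4,0],
    [-0.15,-0.5,0],
    [-0.05,-0.5,0],
    [0,0,0],
  ],
  delta_rot=[
    [0,0,0],
    [0,0,0],
    [0,0,0],
    [0,0,0],
    [0,0,0],
    [0,0,0],
    [0,0,0],
    [0,0,0],
    [0,0,0],
    [0,0,0],
    [0,0,0],
  ],
)

```text
time_s: 13.0
ee_pos: [0.5809, -0.0468, 0.0444]
tcp_rot: [[-0.961, 0.275, 0.0], [0.275, 0.961, -0.001], [-0.0, -0.001, -1.0]]
wrist_force: [0.4, -0.4, 0.0]
opening: 0.0002
```

```bash
python3 -c "
from h import *
rep(.0329,-.1112,.042);snap('i')"
```

```text
t 13.0 stand [ 0.0359 -0.111 ] z 0.0444 F stand [ 0.51 -0.32] 0.04 tz 0.016 open 0.0002 q [-0.08, 0.42, -0.35, 0.8, -0.0, 0.2]
tool y angle 74.02 want 74.06; tool z [ 2.e-04 -8.e-04 -1.e+00]
delta tool cm [ 0.31 -0.02  0.24]
```

View pics/scene_i.png

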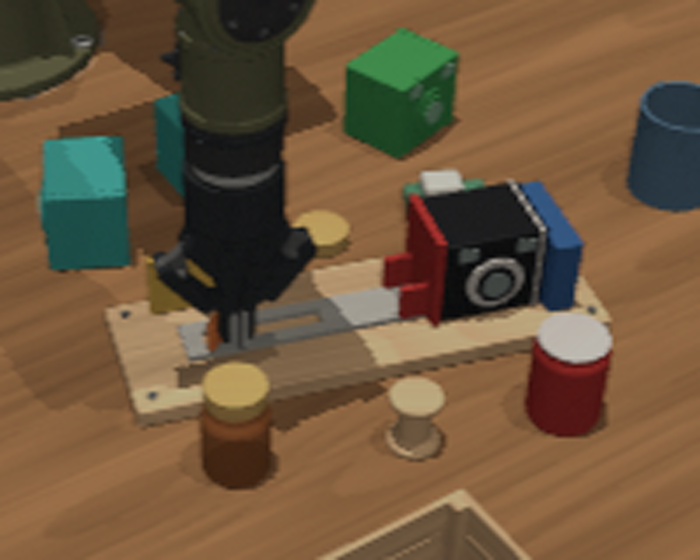

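>>> apply_moves(
  fingers=[1,1,1,1,1,1,1,1,1,1,1,1],
  dp=[
    [0.3,-0.55,0.2],
    [0.2,-0.6,0],
    [0.35,-0.55,0],
    [0.5,-0.45,0],
    [0.6,-0.35,0],
    [0.3,-0.25,0],
    [0.35,-0.2,0],
    [0.45,-0.15,0],
    [0.5,-0.05,0],
    [0.55,0.05,0],
    [0.55,0.2,0],
    [0,0,0],
  ],
  delta_rot=[
    [0,0,0],
    [0,0,0],
    [0,0,0],
    [0,0,0],
    [0,0,0],
    [0,0,0],
    [0,0,0],
    [0,0,0],
    [0,0,0],
    [0,0,0],
    [0,0,0],
    [0,0,0],
  ],
)

```text
time_s: 14.3
ee_pos: [0.5269, -0.0605, 0.0421]
tcp_rot: [[-0.962, 0.274, -0.001], [0.274, 0.962, 0.0], [0.001, -0.0, -1.0]]
wrist_force: [0.2, -0.9, 1.0]
opening: -0.0002
```

```bash
python3 -c "
from h import *
rep(-.0126,-.1402,.042);snap('j')"
```

```text
t 14.3 stand [-0.0122 -0.139 ] z 0.0421 F stand [ 0.42 -0.8 ] 1.04 tz 0.041 open -0.0002 q [-0.11, 0.34, -0.48, 0.76, -0.0, 0.16]
tool y angle 74.09 want 74.06; tool z [-1.4e-03  1.0e-04 -1.0e+00]
delta tool cm [ 0.04 -0.12  0.01]
```

View pics/scene_j.png

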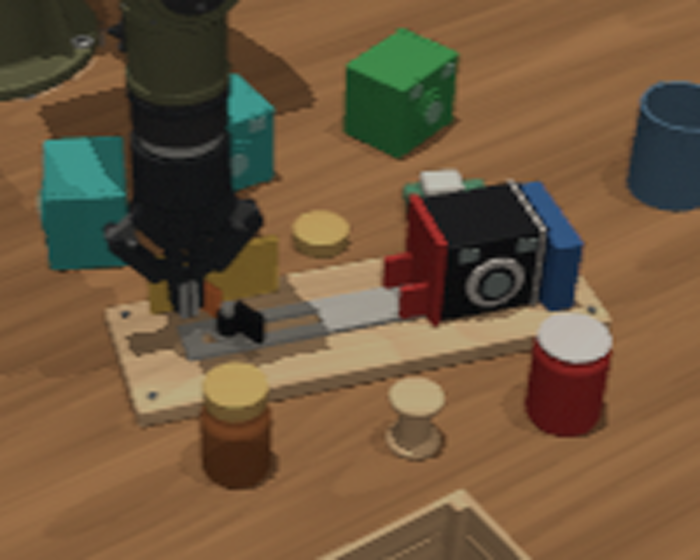

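Orange now points to about -150°, black to about 30°. I'll repeat the same stroke on the black wing.

>>> apply_moves(
  fingers=[1,1,1,1,1,1,1,1,1,1],
  dp=[
    [-0.2,-0.3,0],
    [0,0,-2.5],
    [0,0,-2],
    [0,0,0],
    [-0.3,3.2,0],
    [-0.3,3.2,0],
    [0,0,0],
    [0,0,2.5],
    [0,0,2],
    [0,0,0],
  ],
  delta_rot=[
    [0,0,0],
    [0,0,0],
    [0,0,0],
    [0,0,0],
    [0,0,0],
    [0,0,0],
    [0,0,0],
    [0,0,0],
    [0,0,0],
    [0,0,0],
  ],
)

```text
time_s: 15.4
ee_pos: [0.5495, -0.0049, 0.039]
tcp_rot: [[-0.962, 0.275, -0.006], [0.275, 0.962, -0.0], [0.006, -0.002, -1.0]]
wrist_force: [-1.3, -0.2, 0.5]
opening: 0.0004
```

```bash
python3 -c "
from h import *
rep(.0013,-.0771,.042)"
```

```text
t 15.4 stand [-0.0057 -0.0794] z 0.039 F stand [-1.18 -0.56] 0.46 tz 0.031 open 0.0004 q [-0.01, 0.38, -0.43, 0.77, -0.0, 0.27]
tool y angle 74.06 want 74.06; tool z [-6.2e-03 -2.0e-04 -1.0e+00]
delta tool cm [-0.7   0.23 -0.3 ]
```

>>> apply_moves(
  fingers=[1,1,1,1,1,1,1,1,1,1,1],
  dp=[
    [-0.8,0.2,-0.2],
    [-0.55,-0.05,0],
    [-0.55,-0.2,0],
    [-0.55,-0.35,0],
    [-0.45,-0.5,0],
    [-0.35,-0.6,0],
    [-0.25,-0.3,0],
    [-0.25,-0.4,0],
    [-0.15,-0.5,0],
    [-0.05,-0.5,0],
    [0,0,0],
  ],
  delta_rot=[
    [0,0,0],
    [0,0,0],
    [0,0,0],
    [0,0,0],
    [0,0,0],
    [0,0,0],
    [0,0,0],
    [0,0,0],
    [0,0,0],
    [0,0,0],
    [0,0,0],
  ],
)

```text
time_s: 16.5
ee_pos: [0.5818, -0.0471, 0.0444]
tcp_rot: [[-0.961, 0.275, 0.0], [0.275, 0.961, -0.001], [-0.0, -0.001, -1.0]]
wrist_force: [-0.1, -0.3, 0.8]
opening: -0.0001
```

```bash
python3 -c "
from h import *
rep(.0329,-.1112,.042);snap('k')"
```

```text
t 16.5 stand [ 0.037 -0.111] z 0.0444 F stand [-0.01 -0.36] 0.81 tz 0.027 open -0.0001 q [-0.08, 0.42, -0.34, 0.8, -0.0, 0.2]
tool y angle 74.02 want 74.06; tool z [ 2.e-04 -8.e-04 -1.e+00]
delta tool cm [ 0.41 -0.02  0.24]
```

View pics/scene_k.png

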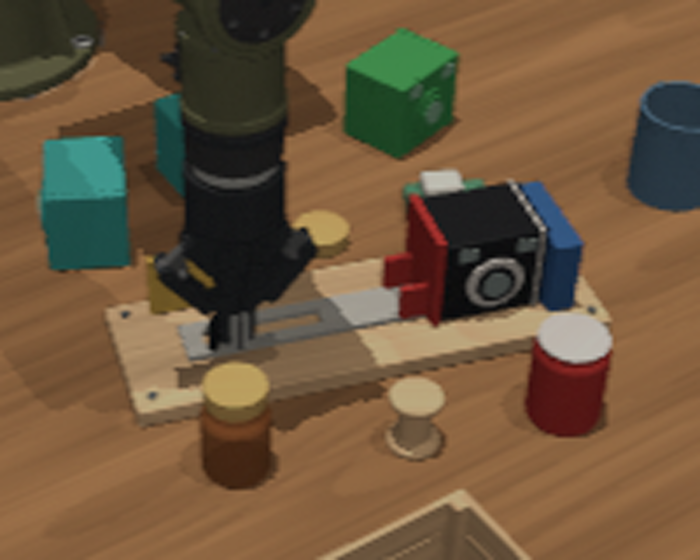

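>>> apply_moves(
  fingers=[1,1,1,1,1,1,1,1,1,1,1,1],
  dp=[
    [0.4,-0.55,0.2],
    [0.2,-0.6,0],
    [0.35,-0.55,0],
    [0.5,-0.45,0],
    [0.6,-0.35,0],
    [0.3,-0.25,0],
    [0.35,-0.2,0],
    [0.45,-0.15,0],
    [0.5,-0.05,0],
    [0.55,0.05,0],
    [0.55,0.2,0],
    [0,0,0],
  ],
  delta_rot=[
    [0,0,0],
    [0,0,0],
    [0,0,0],
    [0,0,0],
    [0,0,0],
    [0,0,0],
    [0,0,0],
    [0,0,0],
    [0,0,0],
    [0,0,0],
    [0,0,0],
    [0,0,0],
  ],
)

```text
time_s: 17.8
ee_pos: [0.5269, -0.0606, 0.0421]
tcp_rot: [[-0.962, 0.274, -0.001], [0.274, 0.962, 0.0], [0.001, -0.0, -1.0]]
wrist_force: [-0.2, -0.7, -0.4]
opening: 0.0003
```

>>> apply_moves(
  fingers=[1,1,1,1,1,1,1,1,1,1],
  dp=[
    [-0.2,-0.3,0],
    [0,0,-2.5],
    [0,0,-2],
    [0,0,0],
    [-0.3,3.2,0],
    [-0.3,3.2,0],
    [0,0,0],
    [0,0,2.5],
    [0,0,2],
    [0,0,0],
  ],
  delta_rot=[
    [0,0,0],
    [0,0,0],
    [0,0,0],
    [0,0,0],
    [0,0,0],
    [0,0,0],
    [0,0,0],
    [0,0,0],
    [0,0,0],
    [0,0,0],
  ],
)

```text
time_s: 18.8
ee_pos: [0.5493, -0.0049, 0.039]
tcp_rot: [[-0.962, 0.275, -0.006], [0.275, 0.962, -0.0], [0.006, -0.002, -1.0]]
wrist_force: [-0.7, -0.9, -0.1]
opening: -0.0
```

```bash
python3 -c "
from h import *
rep(.0013,-.0771,.042);snap('l')"
```

```text
t 18.8 stand [-0.0059 -0.0794] z 0.039 F stand [-0.42 -1.1 ] -0.15 tz -0.028 open -0.0 q [-0.01, 0.38, -0.43, 0.77, -0.0, 0.27]
tool y angle 74.06 want 74.06; tool z [-6.5e-03 -1.0e-04 -1.0e+00]
delta tool cm [-0.72  0.23 -0.31]
```

View pics/scene_l.png

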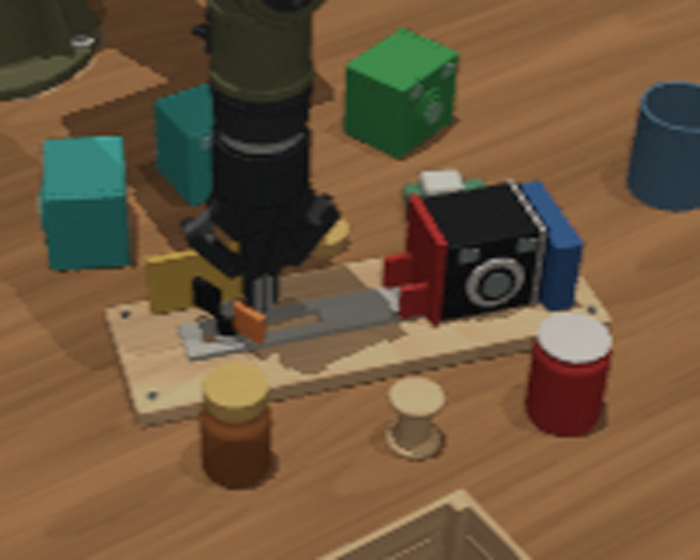

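>>> apply_moves(
  fingers=[1,1,1,1,1,1],
  dp=[
    [-0.7,0.2,-0.2],
    [-0.55,-0.05,0],
    [-0.55,-0.2,0],
    [-0.55,-0.35,0],
    [-0.45,-0.4,0],
    [0,0,0],
  ],
  delta_rot=[
    [0,0,0],
    [0,0,0],
    [0,0,0],
    [0,0,0],
    [0,0,0],
    [0,0,0],
  ],
)

```text
time_s: 19.5
ee_pos: [0.578, -0.0208, 0.0443]
tcp_rot: [[-0.961, 0.275, 0.0], [0.275, 0.961, -0.0], [-0.001, -0.0, -1.0]]
wrist_force: [-0.4, 0.2, -0.5]
opening: -0.0003
```

```bash
python3 -c "
from h import *
rep(.026,-.094,.042)"
```

```text
t 19.5 stand [ 0.026  -0.0868] z 0.0443 F stand [-0.48  0.07] -0.48 tz -0.017 open -0.0003 q [-0.04, 0.41, -0.36, 0.8, -0.0, 0.24]
tool y angle 74.01 want 74.06; tool z [ 5.e-04 -4.e-04 -1.e+00]
delta tool cm [ 0.   -0.72  0.23]
```

>>> apply_moves(
  fingers=[1,1,1,1],
  dp=[
    [0,-0.2,0],
    [0,-0.2,0],
    [0,-0.2,0],
    [0,0,0],
  ],
  delta_rot=[
    [0,0,0],
    [0,0,0],
    [0,0,0],
    [0,0,0],
  ],
)

```text
time_s: 19.9
ee_pos: [0.5765, -0.0245, 0.0445]
tcp_rot: [[-0.962, 0.274, 0.002], [0.274, 0.962, 0.003], [-0.001, 0.003, -1.0]]
wrist_force: [2.8, 4.2, -1.8]
opening: -0.0002
```

>>> apply_moves(
  fingers=[1,1,1],
  dp=[
    [0,-0.1,0],
    [0,0,0],
    [0,0,0],
  ],
  delta_rot=[
    [0,0,0],
    [0,0,0],
    [0,0,0],
  ],
)

```text
time_s: 20.2
ee_pos: [0.5764, -0.0246, 0.0446]
tcp_rot: [[-0.962, 0.273, 0.002], [0.273, 0.962, 0.004], [-0.001, 0.005, -1.0]]
wrist_force: [3.4, 7.4, -1.9]
opening: -0.0001
```

```bash
python3 -c "
from h import *
rep(.026,-.094,.042);snap('m')"
```

```text
t 20.2 stand [ 0.0256 -0.0909] z 0.0446 F stand [1.21 8.02] -1.92 tz 0.013 open -0.0001 q [-0.05, 0.41, -0.36, 0.8, 0.0, 0.23]
tool y angle 74.14 want 74.06; tool z [ 0.002   0.0041 -1.    ]
delta tool cm [-0.04 -0.31  0.26]
```

View pics/scene_m.png

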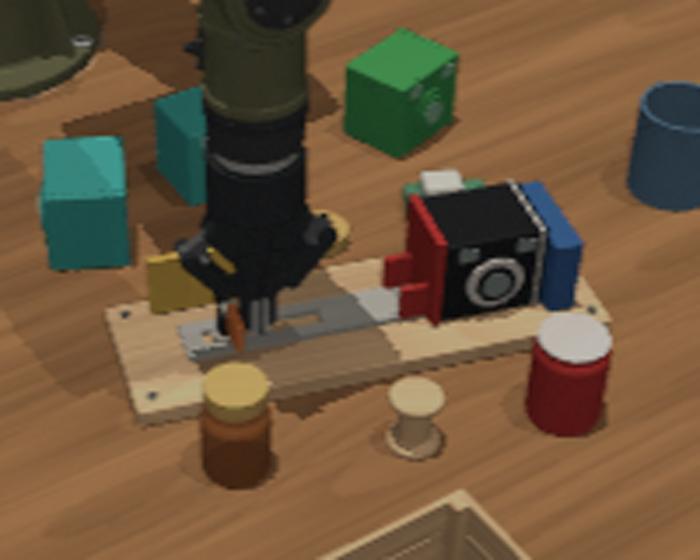

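>>> apply_moves(
  fingers=[1,1,1,1,1,1,1,1,1,1,1,1],
  dp=[
    [0,0.5,0],
    [0,0.5,0],
    [0,0,-3],
    [0,0,-4],
    [0,0,-4],
    [0,0,-4],
    [4,0,0],
    [4,0,0],
    [4,-2,0],
    [4,-3,0],
    [0,-4,0],
    [0,-4,0],
  ],
  delta_rot=[
    [0,0,0],
    [0,0,0],
    [0,0,0],
    [0,0,0],
    [0,0,0],
    [0,0,0],
    [0,0,0],
    [0,0,0],
    [0,0,0],
    [0,0,0],
    [0,0,0],
    [0,0,0],
  ],
)

```text
time_s: 21.5
ee_pos: [0.3869, -0.0986, 0.1945]
tcp_rot: [[-0.962, 0.272, 0.0], [0.272, 0.962, -0.001], [-0.0, -0.001, -1.0]]
wrist_force: [1.1, -0.7, 0.9]
opening: 0.0001
```

```bash
python3 -c "
from h import *
rep();snap('n')
p=read_camera('top')
for nm,z in [('jaw_back',.085),('stud',.062),('wing_tip',.0475),('camera',0),('stop',.053)]:
  print(nm,[(round(d['conf'],2),(RS.T@(ray(p,np.array(d['point'])*[640,400],z)[:2]-O)).round(4)) for d in mark_of(p,nm)[:2]])
"
```

```text
t 21.5 stand [-0.1364 -0.214 ] z 0.1945 F stand [ 1.24 -0.4 ] 0.89 tz -0.018 open 0.0001 q [-0.25, -0.05, -0.55, 1.07, -0.0, 0.03]
tool y angle 74.19 want 74.06; tool z [ 2.e-04 -9.e-04 -1.e+00]
jaw_back [(0.6, array([0.0082, 0.0479]))]
stud [(0.93, array([ 0.0082, -0.1093]))]
wing_tip [(0.47, array([ 0.0366, -0.1146]))]
camera [(0.78, array([-0.0015,  0.1037])), (0.78, array([-0.2331, -0.0636]))]
stop [(0.65, array([0.0034, 0.1525]))]
```

View pics/scene_n.png

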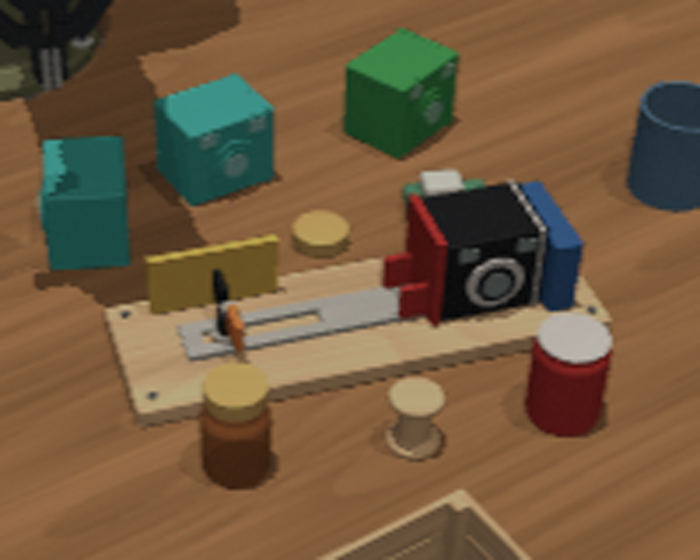

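View pics/top_n.png

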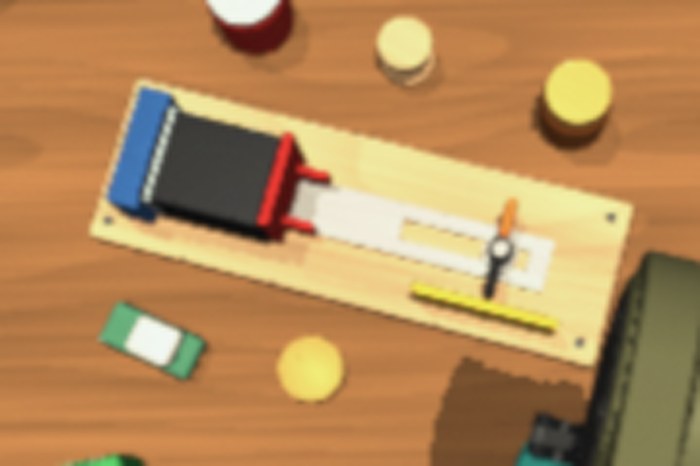

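```bash
python3 -c "
from workcell import *
print(finish_job())"
```

```text
the job is handed in; nothing more can be done
None
```

The camera is clamped and the wing nut is tight. I handed the job in at about 22 s of the 72 s allowed.

- **Jaw:** I pushed the red jaw along stand +y with the closed fingertips. Sliding took about 3 N alone and 6 N with the camera. It then went rigid: the fingertip stayed put while the force rose to about 18 N. The last pictures show the black camera held between jaw and end stop with no visible gap.
- **Wing nut:** I turned it clockwise about 460° in four pushing strokes, alternating black and orange wings and lifting the finger between strokes. At the end it stayed put while the push rose from about 5 N to 8 N. The orange wing points along stand +x to within about 1° in the top picture.
- **Everything else:** The last pictures show the objects around the stand where they began. The gripper was clear of everything at hand-in.

**Checks that disagreed:**
- At the nut's stop the fingertip stood about 3 mm short of where I had calculated it would.
- The networks' marks for the jaw and the stud were 4 to 8 mm off in the last top picture. For the clamped and tight states I relied on the forces and the pictures.

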